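# Level the riser shelf with a spirit level

### The arm

A 6-joint arm with a two-finger parallel gripper is mounted at the origin on a cart in front of the work surface, level with it; the furniture and walls round the work are solid. World frame = base frame: x ahead of the robot, y to its left, z up, the work surface at z = 0. Lengths are in m, angles in rad, forces in N, time in s.
With the tool pointing down it reaches from about 0.275 to 0.75 m from the base axis. Payload 10.2 kg.
Tool frame: the origin (TCP) lies between the finger pads; the fingertips stand 11 mm ahead of it and the grasp point (between the pads) lies 8 mm behind it (ctrl.tcp_to_tips is the distance from the TCP to the fingertips, in m); z points along the fingers, y is the line along which they close (so a half turn about z gives the same grasp; the last joint's range is limited). The gripper opens to 88 mm and grips with 3 to 60 N. Pads are 18 mm wide; open, the fingers measure 123 mm over their backs; the gripper's body (75 mm by 187 mm) begins 45 mm behind the grasp point.
Start: joints at [-1.516, 0.313, 1.498, -0, 1.331, -0.223], TCP at [0.144, -0.505, 0.25] pointing down, gripper open.
Joint ranges: [-2.94, 2.94], [-0.97, 2.17], [0.19, 2.56], [-1.23, 4.37], [0.02, 3.11], [-2.88, 2.88]. Speed limits (rad/s): [2.39, 2.39, 3.01, 3.14, 3.14, 3.14].

### API

Orientations are given as a unit quaternion [w, x, y, z].
In Python, from cell import ctrl, optics, job gives the robot as it stands.
- The arm moves only by the tool jog_arm, never from a script. Its argument "deltas" is a list that holds one entry, the list of rows, each a list of 7 numbers: the shift along the tool's x, y, z in m, then the turn, a rotation vector about the tool's x, y, z in rad, then the gripper command: -1 is shut, 1 is fully open, values between are in proportion. A call has exactly 8 rows; each row is the pose to reach, as a shift and turn from the pose commanded when the call began, along the tool's axes at that moment; what a row does not reach only later rows make up. A row lasts 1/8 s, in which the tool goes at most 62.5 mm and 10.7 degrees, less where a joint would pass 70% of its speed; a pose out of reach is approached as far as the arm can. A call with a gripper value outside its range is refused whole. The fingers move at their own pace and stop on an object; the grip force is fixed at half the most. Time passes only in rows, so rows that repeat a pose let the fingers close, or fill a call up. It gives the time, the measured TCP pose, the force, the opening and the grip force at its end, in the units of the state.
- ctrl.get_state(): the state, without advancing time (a new reading comes with each control period).
- optics.capture(name): name is "scene" or "top"; returns a dict with "img" (384x512x3 uint8, red, green, blue), "range_z" (384x512 float32, m along the optical axis (not along the pixel's ray), 0 where there is no reading), "camera_matrix" (3x3 intrinsics, pixels), "k1" (the pictures are not rectified: a ray, as slopes to the right and down, at radius r is drawn at 1 + k1 r^2 times it, then the intrinsics apply), "R" (3x3) and "t" (3): a world point X has camera coordinates R X + t. Camera axes: x right, y down, z forward; pixel columns grow to the right and rows downward; lengths in m; the calibration is good to about 2 mm. A picture is of the moment at which its call begins.
- job.finish_job(): hands the job in; it is judged then, once.
The state is a dict: "time": time; "q": joint angles; "dq": joint speeds; "tau": joint torques, N m; "tcp_pos": TCP position; "eef_rot": TCP orientation; "ft_force": force on the tool from outside, world axes, zero at the start; "moment": the same for the moment, N m; "opening": opening from 0.0 (shut) to 1.0 (fully open); "gripper_force": force on a finger pad.
Only numpy, scipy, OpenCV 4.12 (cv2) and the standard library are available. Lean on these libraries where they do the work, as an engineer would, in place of code of your own. Each camera call takes 0.05 s, during which the arm holds its last target. There are 200 camera calls.

### The job

One end of the little riser shelf, the end with the black star knob, has sunk: take the pocket spirit level out of the tool tray, stand it lengthwise along the front of the shelf in the middle of the free strip, and let go of it. Turn the black knob of the levelling foot until the bubble rests between the vial's two lines. Then press down on the level with a light, steady push of about 10 N to check that the shelf stays true, and finish still pressing, the bubble between its lines; leave the other things in the tray and do not knock the copper things on the shelf or the lemon.

Things in the scene. Friction and masses are not known exactly. Their poses are not given: they have to be found in the camera images.
- level: Pocket spirit level: aluminium bar, black end caps, 150 long (x) x 24 wide (y) x 36 high (z), about 250 g, standing on its base; origin at the centre of the underside. A yellow-green vial lies in the top's middle; from 31 to 75 mm either way along x the top is flat at 36. It starts in the tray, roughly along the tray's long side, the screwdriver 66 beside it. Grip across the 24.
- bubble (a joint): Offset in m of the pale 16 mm bubble from the vial's middle, along the level's +x; it floats to the higher end, 0.75 m per rad of slope, stops at 17 mm and takes about 2 s to come to rest. The vial's two black lines are 21 mm apart: the bubble lies between them while this is within 2.5 mm of 0.
- knob_grip (a point): On the vertical axis of the levelling foot's black star knob, where to grip it, 88 mm above the worktop. Knob 39 in diameter, 72 to 103 above the worktop, lug below it 64; it keeps its height, turns stiffly (0.08 N m), stays where left. A turn clockwise seen from above raises this end by 10 mm; the plain feet are 260 away. At the start it needs 0.19 to 0.51 turn clockwise.
- level_place (a point): Middle of the free strip along the shelf's front, on the board's top, 60 mm above the worktop; x points to the board's back edge, y along it away from the knob, z up. Oak board 160 x 250 x 16: this point is 38 from its front edge, 120 from the end away from the knob. Copper things up to 42 high stand 50 or more behind it. The knob's axis is 42 behind and 165 towards -y of it.
- tray: Low oak tray fixed to the worktop, 162 (its x) x 250 (its y) x 19 high, origin at the centre of its underside, floor 9 above the worktop. In it besides the level: a screwdriver, a turned steel foot 32 x 44 high and a small oak cleat.
- screwdriver: Screwdriver in the tray, 160 long, stays there; origin under its middle, x along it.
- spare_foot: Turned steel shelf foot, 32 in diameter, 44 high, in the tray; stays there. Origin at the centre of its underside.
- cleat: Small oak cleat 50 x 18 x 12 in the tray; stays there. Origin under its centre.
- shaker_a: Copper shaker 39 in diameter, 42 high, on the shelf's back strip; origin under its centre.
- shaker_b: Copper shaker like the other, on the shelf's back strip.
- copper_box: Copper box 52 x 52 x 36 high on the shelf's back strip; origin under its centre.
- lemon: Lemon 71 long on the worktop behind.
- board: The shelf's oak board with its two plain feet; origin on the worktop midway between those feet, x and y as level_place's. Round about: a tall oak unit closes the worktop off on the right, its side 0.46 m to the right of the robot's axis and its front 0.42 ahead; a wall cabinet hangs 0.47 above the worktop from 0.58 ahead on.
There are look-alikes about, which are no part of the job. What is shaped like the cleat but red is not meant.

How it is judged:
By the outcome, as a careful person would: the job done as asked, in the order asked, and still so for the second after the job is handed in, while the arm keeps its last pose, push and grip.
It also fails if it takes over 72 s, if anything falls off the work surface, if the arm or the gripper's body presses on something with over 40 N, if the wrist force passes 120 N, or if a joint passes its speed limit or range.

## Working session

There is one attempt and no reset: what is moved stays moved. The work goes in short steps, Python scripts to look and compute and a tool call to move; the robot and the scene stay as the last step left them, time stands still between calls to the robot, and variables do not carry over. Pictures are saved under pics/ and viewed, at most 10 in all, crops included, and the job is handed in when it is done.

Besides the shell and the picture viewer there is one more tool, called after "Call:" as a command line: name --argument value ..., lists and objects as JSON in quotes. jog_arm: Moves the arm, as the interface text tells. Its arguments: {"type":"object","properties":{"deltas":{"type":"array","items":{"type":"array","items":{"type":"array","items":{"type":"number"}}}}},"required":["deltas"]}

```bash
mkdir -p pics; cat > h.py <<'E'
import numpy as np, cv2
from cell import ctrl, optics, job
from scipy.spatial.transform import Rotation as Rn
def cap(n,name):
    c=optics.capture(n); cv2.imwrite(f'pics/{name}.png',c['img'][:,:,::-1]); np.savez(f'pics/{name}.npz',**c); return c
def load(name): return dict(np.load(f'pics/{name}.npz'))
def ray(c,u,v):
    K=c['camera_matrix']; d=np.array([(u-K[0,2])/K[0,0],(v-K[1,2])/K[1,1]]); s=d.copy()
    for _ in range(20): s=d/(1+c['k1']*(s@s))
    R=c['R']; return -R.T@c['t'], R.T@np.array([s[0],s[1],1])
def onz(c,u,v,z):
    o,d=ray(c,u,v); return o+d*(z-o[2])/d[2]
def dep(c,u,v):
    o,d=ray(c,u,v); return o+d*c['range_z'][int(round(v)),int(round(u))]
def proj(c,X):
    p=c['R']@np.array(X)+c['t']; s=p[:2]/p[2]; s=s*(1+c['k1']*(s@s)); K=c['camera_matrix']; return K[0,0]*s[0]+K[0,2],K[1,1]*s[1]+K[1,2]
def tooldelta(dw):
    q=ctrl.get_state()['eef_rot']; return Rn.from_quat([q[1],q[2],q[3],q[0]]).inv().apply(dw)
E
python3 - <<'E'
from h import *
s=ctrl.get_state(); print({k:np.round(v,3) for k,v in s.items()})
a=cap('scene','s0'); b=cap('top','t0')
for c in (a,b): print(c['camera_matrix'].round(1).tolist(),c['k1'],(-c['R'].T@c['t']).round(3),c['R'].round(2).tolist())
cv2.imwrite('pics/both.png',cv2.resize(np.hstack([a['img'],b['img']])[:,:,::-1],(800,300)))
E
```

```text
{'time': np.float64(0.0), 'q': array([-1.516,  0.313,  1.498, -0.   ,  1.331, -0.223]), 'dq': array([ 0.001, -0.001, -0.   ,  0.001, -0.001, -0.001]), 'tau': array([ 0.0000e+00, -4.0221e+01, -2.5227e+01,  6.9000e-02,  3.5000e-02,
       -0.0000e+00]), 'tcp_pos': array([ 0.144, -0.505,  0.249]), 'eef_rot': array([-0.001,  0.99 ,  0.138,  0.   ]), 'ft_force': array([0.035, 0.162, 0.609]), 'moment': array([ 0.   ,  0.006, -0.06 ]), 'gripper_force': np.float64(0.0), 'opening': np.float64(1.001)}
[[481.9, 0.0, 248.6], [0.0, 481.9, 189.8], [0.0, 0.0, 1.0]] 0.06694428374242328 [ 0.169 -0.429  1.123] [[0.65, -0.76, -0.01], [-0.66, -0.56, -0.5], [0.37, 0.33, -0.87]]
[[351.4, 0.0, 254.6], [0.0, 351.4, 191.6], [0.0, 0.0, 1.0]] -0.042126544385744605 [ 0.448 -0.058  1.115] [[-0.01, -1.0, 0.0], [-0.99, 0.01, -0.16], [0.16, -0.0, -0.99]]
```

View pics/s0.png

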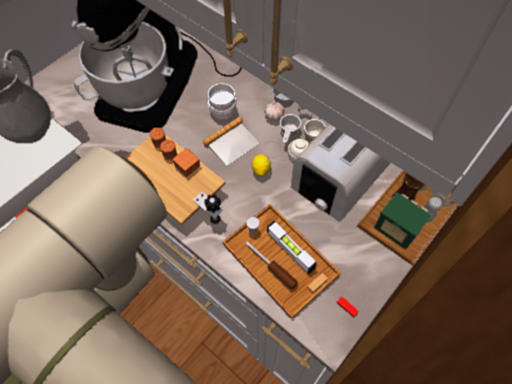

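View pics/t0.png

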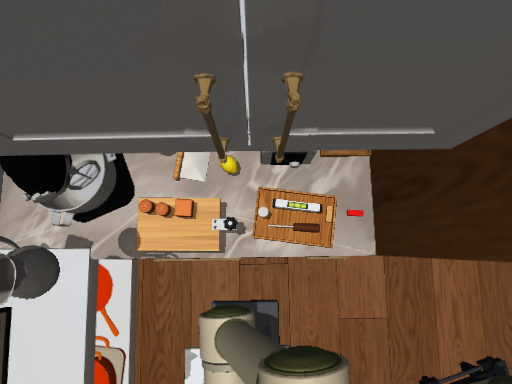

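The scene view shows the tray at about (282,260), with the level at (292,247), the screwdriver at (275,265), the steel foot at (253,226) and the cleat at (317,283). The black star knob is at (212,203) and the shelf at (175,180). In the top view the level is at (298,206), the knob at (231,223) and the board at (180,224). The red block at (348,306) in the scene view is the look-alike of the cleat and not part of the job. Next is an enlarged crop to confirm the level and knob.

```bash
python3 - <<'E'
from h import *
a,b=load('s0'),load('t0')
ca=cv2.resize(a['img'][115:325,125:355],None,fx=1.9,fy=1.9,interpolation=cv2.INTER_CUBIC)
cb=cv2.resize(b['img'][175:265,125:345],None,fx=2.5,fy=2.5,interpolation=cv2.INTER_CUBIC)
W=800
im=np.zeros((ca.shape[0]*1,ca.shape[1],3),np.uint8);im[:]=ca
h=max(ca.shape[0],cb.shape[0]);o=np.zeros((h,ca.shape[1]+cb.shape[1],3),np.uint8);o[:ca.shape[0],:ca.shape[1]]=ca;o[:cb.shape[0],ca.shape[1]:]=cb
print(o.shape);o=cv2.resize(o,(800,int(h*800/o.shape[1])));cv2.imwrite('pics/crop.png',o[:,:,::-1])
def blob(c,m,box):
    mm=np.zeros(m.shape,np.uint8);y0,y1,x0,x1=box;mm[y0:y1,x0:x1]=m[y0:y1,x0:x1]
    n,l,st,ce=cv2.connectedComponentsWithStats(mm.astype(np.uint8));
    return [(st[i,4],ce[i].round(1).tolist()) for i in np.argsort(-st[1:,4])[:3]+1]
def tri(p,q):
    (o1,d1),(o2,d2)=ray(a,*p),ray(b,*q); A=np.array([d1,-d2]).T; s=np.linalg.lstsq(A,o2-o1,rcond=None)[0]
    return (o1+s[0]*d1).round(4),(o2+s[1]*d2).round(4)
def hsv(c): return [x.astype(int) for x in cv2.split(cv2.cvtColor(c['img'],cv2.COLOR_RGB2HSV))]
P=[]
for c,lb,kb in ((a,(215,275,262,320),(188,228,195,225)),(b,(196,216,270,325),(210,236,210,242))):
    h,s,v=hsv(c); vial=blob(c,(h>25)&(h<50)&(s>100)&(v>100),lb); wh=blob(c,(s<40)&(v>150),lb); kn=blob(c,(v<60),kb)
    print('vial',vial,'white',wh,'knob',kn)
    P.append((vial[0][1],kn[0][1]))
    print('depth', dep(c,*vial[0][1]).round(3), dep(c,*kn[0][1]).round(3))
print('vial',tri(P[0][0],P[1][0]),'knob',tri(P[0][1],P[1][1]))
# board: oak mask min-area rect in top
for c,bx in ((a,(120,225,120,232)),(b,(190,256,130,225))):
    h,s,v=hsv(c); m=((h>8)&(h<22)&(s>90)&(v>110)).astype(np.uint8); mm=m*0;mm[bx[0]:bx[1],bx[2]:bx[3]]=m[bx[0]:bx[1],bx[2]:bx[3]]
    cn=max(cv2.findContours(mm,0,2)[0],key=cv2.contourArea); r=cv2.minAreaRect(cn); print(r,cv2.contourArea(cn))
    ap=cv2.approxPolyDP(cv2.convexHull(cn),4,True)[:,0]
    for p in ap: print(p,onz(c,*p,.06).round(3), dep(c,*(p+0.08*(np.array(r[0])-p))).round(3))
E
```

```text
(399, 987, 3)
vial [(np.int32(108), [290.7, 244.7])] white [(np.int32(412), [291.4, 245.0]), (np.int32(106), [296.0, 223.8]), (np.int32(44), [306.0, 220.8])] knob [(np.int32(174), [212.7, 203.7]), (np.int32(55), [214.7, 219.8])]
depth [ 0.576 -0.191  0.045] [0.515 0.003 0.106]
vial [(np.int32(77), [296.9, 205.0])] white [(np.int32(227), [297.0, 204.7])] knob [(np.int32(103), [230.5, 223.4])]
depth [ 0.576 -0.191  0.042] [0.519 0.01  0.101]
vial (array([ 0.5768, -0.1908,  0.044 ]), array([ 0.5763, -0.1904,  0.0439])) knob (array([0.5205, 0.0097, 0.0908]), array([0.5194, 0.0106, 0.0908]))
((171.25, 172.25), (88.38835144042969, 62.22539520263672), 45.0) 4056.0
[153 128] [0.597 0.308 0.06 ] [0.575 0.268 0.102]
[160 128] [0.61  0.294 0.06 ] [0.586 0.256 0.101]
[224 181] [0.598 0.046 0.06 ] [0.594 0.056 0.058]
[181 223] [0.442 0.045 0.06 ] [0.449 0.056 0.056]
[125 157] [0.483 0.295 0.06 ] [0.486 0.283 0.063]
((177.99996948242188, 224.0), (83.99998474121094, 51.99999237060547), -0.0) 4140.5
[220 199] [0.596 0.044 0.06 ] [0.59  0.055 0.055]
[219 250] [0.443 0.047 0.06 ] [0.449 0.057 0.056]
[136 249] [0.449 0.295 0.06 ] [0.455 0.285 0.06 ]
[139 198] [0.602 0.291 0.06 ] [0.59  0.269 0.099]
```

View pics/crop.png

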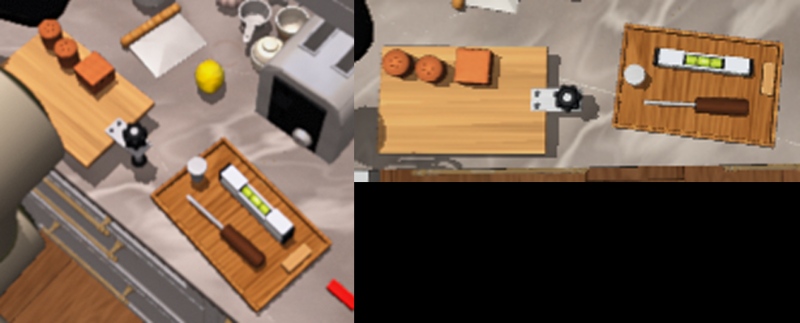

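The crop confirms that the only spirit level in view is the white bar with the yellow-green vial in the tray. The only black star knob is on the lug at the shelf's right end. Next I need the level's yaw and the tool deltas.

```bash
python3 - <<'E'
from h import *
a,b=load('s0'),load('t0')
for c,bx in ((a,(215,275,262,320)),(b,(196,216,270,325))):
    h,s,v=[x.astype(int) for x in cv2.split(cv2.cvtColor(c['img'],cv2.COLOR_RGB2HSV))]
    m=((s<40)&(v>150))|((h>25)&(h<50)&(s>100)&(v>100)); mm=(m*0).astype(np.uint8); mm[bx[0]:bx[1],bx[2]:bx[3]]=m[bx[0]:bx[1],bx[2]:bx[3]]
    n,l,st,_=cv2.connectedComponentsWithStats(mm); k=1+np.argmax(st[1:,4]); ys,xs=np.nonzero(l==k)
    P=np.array([onz(c,x,y,.045)[:2] for x,y in zip(xs,ys)]); (cx,w,ang)=cv2.minAreaRect(P.astype(np.float32)*1000)
    vx,vy,_,_=cv2.fitLine(P.astype(np.float32)*1000,cv2.DIST_L2,0,.01,.01).ravel(); print(cx,w,ang,np.degrees(np.arctan2(vy,vx)))
    m=(h>25)&(h<50)&(s>100)&(v>100); ys,xs=np.nonzero(m[bx[0]:bx[1],bx[2]:bx[3]]); P=np.array([onz(c,x+bx[2],y+bx[0],.045)[:2] for x,y in zip(xs,ys)]); print('vial',P.mean(0))
    k=proj(c,[.577,-.191,.05]); print(k)
print(tooldelta(np.array([.577,-.191,.13])-ctrl.get_state()['tcp_pos']))
E
```

```text
(577.0137939453125, -190.22662353515625) (138.82138061523438, 26.490829467773438) 82.6914291381836 82.48868
vial [ 0.5763569  -0.19094124]
(np.float64(290.9727429144168), np.float64(243.710709601114))
(576.6511840820312, -190.8716278076172) (136.66323852539062, 24.97122573852539) 82.43785858154297 82.42325
vial [ 0.5761702  -0.19022612]
(np.float64(297.3356110144031), np.float64(204.51490905415878))
[ 0.50243567 -0.18279572  0.11957625]
```

Call:
jog_arm --deltas '[[[0.06, -0.02, 0, 0, 0, -0.15, 0.1], [0.12, -0.04, 0.0, 0, 0, -0.3, 0.1], [0.18, -0.06, 0.0, 0, 0, -0.46, 0.1], [0.24, -0.085, 0.01, 0, 0, -0.62, 0.1], [0.3, -0.11, 0.03, 0, 0, -0.78, 0.1], [0.36, -0.13, 0.05, 0, 0, -0.94, 0.1], [0.41, -0.15, 0.07, 0, 0, -1.1, 0.1], [0.46, -0.165, 0.09, 0, 0, -1.16, 0.1]]]'

```text
time: 1.1
tcp_pos: [0.5401, -0.2201, 0.16]
eef_rot: [-0.0, 0.751, 0.66, -0.0]
ft_force: [0.2, -0.9, 0.1]
opening: 0.548
gripper_force: 0.0
```

```bash
python3 - <<'E'
from h import *
s=ctrl.get_state(); q=s['eef_rot'];R=Rn.from_quat([q[1],q[2],q[3],q[0]]).as_matrix(); print(s['tcp_pos'],R.round(3).tolist(),s['opening'],np.degrees(np.arctan2(R[1,0],R[0,0])))
print(tooldelta(np.array([.5765,-.1905,.024])-s['tcp_pos']))
E
```

```text
[ 0.54005997 -0.22010605  0.16001933] [[0.129, 0.992, -0.0], [0.992, -0.129, 0.0], [-0.0, -0.0, -1.0]] 0.5478193356695785 82.56672333543251
[0.03407353 0.0323189  0.1360152 ]
```

Call:
jog_arm --deltas '[[[0.034, 0.032, 0.02, 0, 0, 0, 0.1], [0.034, 0.032, 0.065, 0, 0, 0, 0.1], [0.034, 0.032, 0.105, 0, 0, 0, 0.1], [0.034, 0.032, 0.136, 0, 0, 0, 0.1], [0.034, 0.032, 0.136, 0, 0, 0, 0.1], [0.034, 0.032, 0.136, 0, 0, 0, -1], [0.034, 0.032, 0.136, 0, 0, 0, -1], [0.034, 0.032, 0.136, 0, 0, 0, -1]]]'

```text
time: 2.1
tcp_pos: [0.5752, -0.1922, 0.0252]
eef_rot: [0.0, 0.753, 0.659, 0.0]
ft_force: [1.1, -0.1, 1.1]
opening: 0.267
gripper_force: 30.0
```

Call:
jog_arm --deltas '[[[0, 0, -0.05, 0, 0, 0, -1], [0, 0, -0.105, 0, 0, 0, -1], [0.02, -0.01, -0.15, 0, 0, 0, -1], [0.07, -0.03, -0.15, 0, 0, 0, -1], [0.125, -0.05, -0.15, 0, 0, -0.03, -1], [0.18, -0.072, -0.15, 0, 0, -0.06, -1], [0.235, -0.094, -0.15, 0, 0, -0.09, -1], [0.29, -0.116, -0.15, 0, 0, -0.108, -1]]]'

```text
time: 3.1
tcp_pos: [0.4975, 0.1124, 0.1748]
eef_rot: [-0.0, 0.716, 0.698, -0.0]
ft_force: [0.4, 0.1, -1.3]
opening: 0.273
gripper_force: 30.0
```

```bash
python3 - <<'E'
from h import *
s=ctrl.get_state(); q=s['eef_rot'];R=Rn.from_quat([q[1],q[2],q[3],q[0]]).as_matrix(); print(s['tcp_pos'],s['opening'],s['ft_force'],np.degrees(np.arctan2(R[1,0],R[0,0])))
print(tooldelta(np.array([.482,.1745,.110])-s['tcp_pos']))
a=cap('scene','s1'); b=cap('top','t1')
ca=cv2.resize(a['img'][90:290,110:310],(600,600)); cv2.imwrite('pics/c1.png',ca[:,:,::-1])
E
```

```text
[0.49746224 0.11239197 0.17483233] 0.27287512134592157 [ 0.38930619  0.07251679 -1.30303407] 88.59614951861008
[ 0.06170701 -0.01696971  0.06483821]
```

View pics/c1.png

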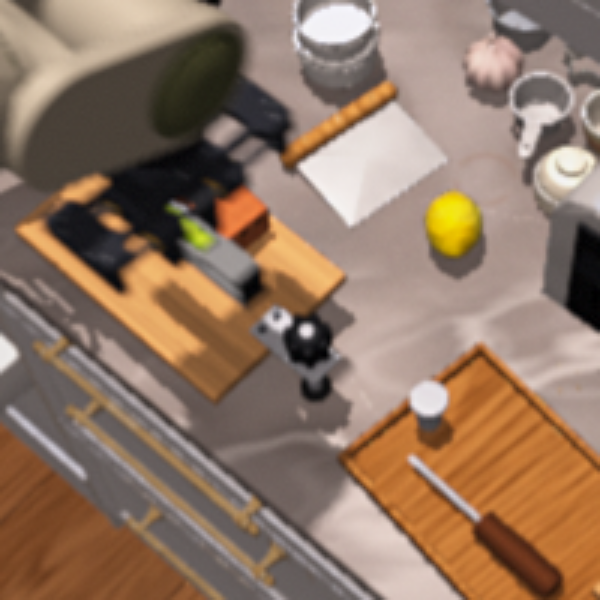

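The picture shows the level, with its green vial at about (200,235), held over the shelf. The knob at (308,338) and the other things in the tray are unmoved.

Call:
jog_arm --deltas '[[[0.03, -0.008, 0.0, 0, 0, 0, -1], [0.062, -0.017, 0.0, 0, 0, 0, -1], [0.062, -0.017, 0.03, 0, 0, 0, -1], [0.062, -0.017, 0.06, 0, 0, 0, -1], [0.062, -0.017, 0.085, 0, 0, 0, -1], [0.062, -0.017, 0.096, 0, 0, 0, -1], [0.062, -0.017, 0.096, 0, 0, 0, -1], [0.062, -0.017, 0.096, 0, 0, 0, -1]]]'

```text
time: 4.2
tcp_pos: [0.4836, 0.173, 0.0797]
eef_rot: [0.0, 0.716, 0.698, 0.001]
ft_force: [-0.3, 0.1, -1.8]
opening: 0.268
gripper_force: 30.0
```

```bash
python3 - <<'E'
from h import *
s=ctrl.get_state(); print(s['tcp_pos'],s['ft_force'],s['moment'])
E
```

```text
[0.48355294 0.17302203 0.07973316] [-0.31558493  0.14167642 -1.79208087] [-0.04072507 -0.10252337 -0.03224871]
```

Call:
jog_arm --deltas '[[[0.001, -0.001, 0.001, 0, 0, 0, -1], [0.001, -0.001, 0.002, 0, 0, 0, -1], [0.001, -0.001, 0.003, 0, 0, 0, -1], [0.001, -0.001, 0.004, 0, 0, 0, -1], [0.001, -0.001, 0.0045, 0, 0, 0, -1], [0.001, -0.001, 0.0045, 0, 0, 0, -1], [0.001, -0.001, 0.0045, 0, 0, 0, -1], [0.001, -0.001, 0.0045, 0, 0, 0, -1]]]'

```text
time: 5.2
tcp_pos: [0.4821, 0.174, 0.0745]
eef_rot: [0.0, 0.716, 0.698, 0.0]
ft_force: [-0.9, -2.8, 3.1]
opening: 0.266
gripper_force: 30.0
```

Call:
jog_arm --deltas '[[[0, 0, 0, 0, 0, 0, 0.0], [0, 0, 0, 0, 0, 0, 0.1], [0, 0, 0, 0, 0, 0, 0.1], [0, 0, -0.02, 0, 0, 0, 0.1], [0, 0, -0.05, 0, 0, 0, 0.1], [-0.03, 0.005, -0.09, 0, 0, -0.15, 0.3], [-0.09, 0.02, -0.09, 0, 0, -0.3, 0.3], [-0.15, 0.034, -0.09, 0, 0, -0.45, 0.3]]]'

```text
time: 6.2
tcp_pos: [0.5125, 0.0218, 0.1648]
eef_rot: [0.001, 0.54, 0.842, 0.0]
ft_force: [1.1, -0.2, 0.5]
opening: 0.645
gripper_force: 0.0
```

```bash
python3 - <<'E'
from h import *
s=ctrl.get_state(); print(s['tcp_pos'],s['opening'],s['q'].round(2))
print(tooldelta(np.array([.520,.010,.080])-s['tcp_pos']))
a=cap('scene','s2'); b=cap('top','t2')
ca=cv2.resize(a['img'][120:230,115:235],None,fx=3.5,fy=3.5,interpolation=cv2.INTER_CUBIC); cb=cv2.resize(b['img'][185:260,130:250],None,fx=3,fy=3,interpolation=cv2.INTER_CUBIC)
o=np.zeros((385,780,3),np.uint8);o[:,:420]=ca;o[:225,420:]=cb;cv2.imwrite('pics/c2.png',o[:,:,::-1])
E
```

```text
[0.51254963 0.02183058 0.16484104] 0.644673741517232 [-0.19  0.37  1.65  0.    1.12 -0.62]
[-0.01380403  0.00173164  0.08485235]
```

View pics/c2.png

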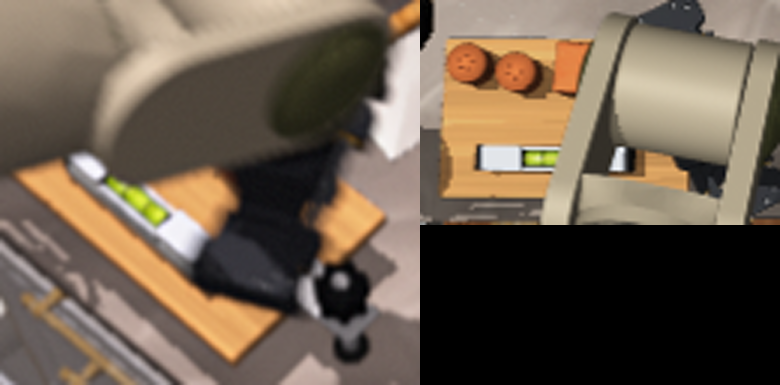

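The left crop shows the level standing along the shelf front, with its vial at about (137,200). Only the scene view has a clear line to the vial, and it is good enough to read the bubble. The knob is at (343,290) beneath the gripper.

Call:
jog_arm --deltas '[[[-0.014, 0.002, 0.0, 0, 0, -0.12, 0.3], [-0.014, 0.002, 0.0, 0, 0, -0.25, 0.3], [-0.014, 0.002, 0.02, 0, 0, -0.25, 0.3], [-0.014, 0.002, 0.05, 0, 0, -0.25, 0.3], [-0.014, 0.002, 0.075, 0, 0, -0.25, 0.3], [-0.014, 0.002, 0.085, 0, 0, -0.25, 0.3], [-0.014, 0.002, 0.085, 0, 0, -0.25, 0.3], [-0.014, 0.002, 0.085, 0, 0, -0.25, 0.3]]]'

```text
time: 7.3
tcp_pos: [0.5203, 0.0114, 0.0802]
eef_rot: [0.001, 0.433, 0.901, 0.0]
ft_force: [0.1, 0.1, 0.6]
opening: 0.649
gripper_force: 0.0
```

```bash
cat > bub.py <<'E'
from h import *
import sys
def prof(name,zt=.094):
    a=cap('scene',name); g=cv2.resize(a['img'],None,fx=1,fy=1)
    im=a['img'].astype(np.float32); u=np.array([.024,1,0]); 
    cy=np.arange(-.040,.0401,.001); out=[]
    # across-offset with strongest vial colour
    rows=[]
    for off in np.arange(-.012,.0121,.001):
        pts=np.array([proj(a,np.array([.482+off,.175,zt])+u*t) for t in cy],np.float32)
        rows.append(cv2.remap(im,pts[:,0][None],pts[:,1][None],cv2.INTER_LINEAR)[0])
    return a,cy,np.array(rows)
if __name__=='__main__':
    a,cy,r=prof(sys.argv[1]); s=ctrl.get_state(); print(s['time'],s['tcp_pos'],s['q'].round(2),s['ft_force'],s['opening'])
    sat=r.max(2)-r.min(2); print('sat per off',sat.mean(1).round(0))
    k=np.argmax(np.convolve(sat.mean(1),np.ones(3),'same')[1:-1])+1; m=r[k-1:k+2].mean(0)
    print(k); print([(int(t*1000),*map(int,p)) for t,p in zip(cy,m)][::2])
    cv2.imwrite(f'pics/r_{sys.argv[1]}.png',cv2.resize(r,None,fx=8,fy=8)[:,:,::-1])
E
python3 bub.py s3
```

```text
7.35 [0.52032798 0.01136273 0.08022405] [-0.2   0.5   1.71  0.    0.93 -0.88] [0.51480432 0.41320668 0.60179402] 0.650997996418935
sat per off [13. 13. 14. 18. 23. 28. 32. 34. 34. 32. 30. 27. 24. 22. 21. 20. 20. 20.
 20. 20. 21. 21. 21. 21. 21.]
8
[(-40, 183, 178, 184), (-38, 202, 198, 205), (-36, 211, 206, 214), (-33, 211, 206, 216), (-31, 200, 196, 207), (-29, 172, 173, 163), (-27, 155, 166, 94), (-25, 171, 191, 58), (-23, 190, 212, 50), (-21, 184, 207, 46), (-19, 156, 176, 41), (-17, 116, 130, 37), (-15, 81, 85, 41), (-13, 66, 63, 44), (-11, 65, 57, 48), (-9, 65, 57, 50), (-7, 66, 59, 51), (-5, 68, 60, 52), (-3, 70, 61, 53), (-1, 71, 63, 55), (0, 72, 64, 55), (2, 73, 64, 56), (4, 74, 65, 57), (6, 74, 66, 57), (8, 76, 67, 58), (10, 76, 68, 58), (12, 78, 68, 59), (14, 79, 69, 60), (16, 80, 70, 61), (18, 80, 70, 61), (20, 81, 72, 62), (22, 81, 72, 62), (24, 82, 73, 63), (26, 82, 73, 63), (28, 82, 73, 63), (30, 83, 73, 63), (32, 83, 74, 63), (34, 84, 74, 64), (36, 84, 74, 64), (38, 85, 75, 65), (40, 85, 75, 65)][ WARN:0@0.501] global loadsave.cpp:1063 imwrite_ Unsupported depth image for selected encoder is fallbacked to CV_8U.
```

```bash
python3 - <<'E'
from h import *
b=cap('top','t3'); a=load('s2')
ca=cv2.resize(a['img'][155:195,130:180],(500,400),interpolation=cv2.INTER_CUBIC)
cb=cv2.resize(b['img'][205:255,140:190],(300,300),interpolation=cv2.INTER_CUBIC)
o=np.zeros((400,800,3),np.uint8);o[:,:500]=ca;o[:300,500:]=cb;cv2.imwrite('pics/c3.png',o[:,:,::-1])
print(proj(a,[.482,.175,.094]),proj(b,[.482,.175,.094]))
E
```

```text
(np.float64(153.7892604905931), np.float64(175.68905150287108)) (np.float64(173.6499766846506), np.float64(236.96852329724274))
```

View pics/c3.png

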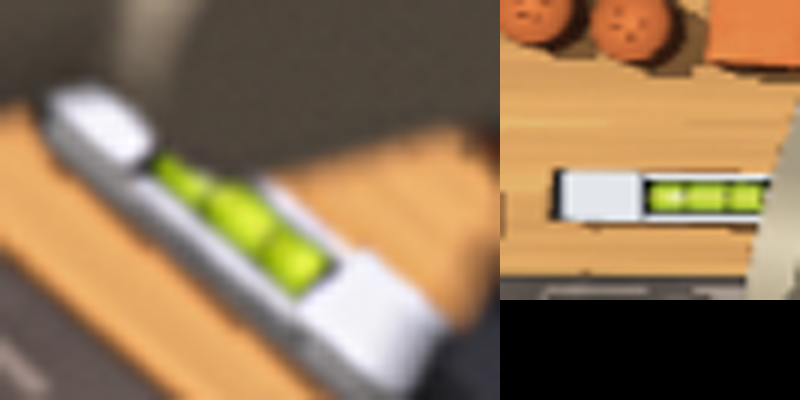

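In the right (top view) crop the bubble sits at about (672,195), outside the left line at 687, on the end away from the knob. The knob therefore needs close to half a turn clockwise.

Call:
jog_arm --deltas '[[[0.001, 0, 0, 0, 0, 0, -1], [0.001, 0, 0, 0, 0, 0, -1], [0.001, 0, 0, 0, 0, 0, -1], [0.001, 0, 0, 0, 0, 0.17, -1], [0.001, 0, 0, 0, 0, 0.34, -1], [0.001, 0, 0, 0, 0, 0.51, -1], [0.001, 0, 0, 0, 0, 0.68, -1], [0.001, 0, 0, 0, 0, 0.85, -1]]]'

```text
time: 8.4
tcp_pos: [0.5214, 0.0133, 0.0797]
eef_rot: [0.001, 0.768, 0.64, 0.003]
ft_force: [14.8, 10.8, -7.8]
opening: 0.43
gripper_force: 30.0
```

Call:
jog_arm --deltas '[[[0, 0, 0, 0, 0, 0.17, -1], [0, 0, 0, 0, 0, 0.34, -1], [0, 0, 0, 0, 0, 0.51, -1], [0, 0, 0, 0, 0, 0.68, -1], [0, 0, 0, 0, 0, 0.85, -1], [0, 0, 0, 0, 0, 1.02, -1], [0, 0, 0, 0, 0, 1.19, -1], [0, 0, 0, 0, 0, 1.36, -1]]]'

```text
time: 9.4
tcp_pos: [0.5224, 0.0122, 0.0797]
eef_rot: [0.0, 1.0, 0.015, 0.004]
ft_force: [18.0, 2.1, -11.8]
opening: 0.433
gripper_force: 30.0
```

```bash
cat > tb.py <<'E'
from h import *
import sys
def prof(name):
    b=load(name); im=b['img'].astype(np.float32); u=np.array([.024,1,0]); t=np.arange(-.034,.0341,.002)
    r=np.mean([[cv2.remap(im,*[np.array([[x]],np.float32) for x in proj(b,np.array([.482+o,.175,.094])+u*k)],cv2.INTER_LINEAR)[0,0] for k in t] for o in (-.002,0,.002)],0)
    print(name,[(int(round(k*1000)),*map(int,p)) for k,p in zip(t,r)])
if __name__=='__main__':
    s=ctrl.get_state(); print(s['time'],s['tcp_pos'],s['q'].round(2),s['ft_force'],s['opening'],s['moment'])
    cap('top',sys.argv[1]); [prof(n) for n in sys.argv[1:]]
E
python3 tb.py t4 t3
```

```text
9.4 [0.52236695 0.01220327 0.07973752] [-0.2   0.5   1.71  0.    0.92  1.34] [ 18.02641172   2.07015975 -11.83934427] 0.4333890721887044 [ 0.54429468 -2.74777874  0.13994606]
t4 [(-34, 186, 173, 148), (-32, 180, 168, 144), (-30, 166, 156, 133), (-28, 123, 123, 80), (-26, 132, 141, 60), (-24, 177, 192, 66), (-22, 193, 208, 70), (-20, 198, 213, 73), (-18, 197, 213, 73), (-16, 195, 211, 73), (-14, 181, 197, 64), (-12, 165, 181, 55), (-10, 154, 167, 54), (-8, 179, 194, 67), (-6, 198, 214, 76), (-4, 198, 214, 76), (-2, 198, 214, 76), (0, 199, 215, 79), (2, 201, 218, 82), (4, 205, 220, 97), (6, 205, 219, 114), (8, 202, 215, 127), (10, 187, 201, 116), (12, 176, 191, 93), (14, 175, 190, 73), (16, 192, 209, 74), (18, 196, 213, 75), (20, 195, 212, 74), (22, 191, 208, 70), (24, 174, 192, 58), (26, 145, 161, 46), (28, 101, 114, 34), (30, 95, 99, 74), (32, 126, 128, 130), (34, 189, 193, 198)]
t3 [(-34, 185, 173, 147), (-32, 178, 169, 143), (-30, 165, 158, 132), (-28, 145, 152, 80), (-26, 160, 174, 62), (-24, 197, 213, 71), (-22, 197, 213, 71), (-20, 198, 213, 72), (-18, 197, 212, 71), (-16, 191, 207, 66), (-14, 172, 189, 56), (-12, 156, 172, 51), (-10, 155, 170, 62), (-8, 180, 196, 71), (-6, 198, 214, 76), (-4, 197, 213, 76), (-2, 197, 214, 76), (0, 198, 214, 76), (2, 197, 213, 76), (4, 195, 211, 74), (6, 184, 201, 70), (8, 170, 185, 68), (10, 165, 179, 88), (12, 185, 198, 111), (14, 208, 222, 126), (16, 206, 220, 111), (18, 202, 218, 93), (20, 197, 213, 78), (22, 188, 205, 68), (24, 158, 175, 53), (26, 114, 126, 41), (28, 54, 58, 32), (30, 121, 126, 121), (32, 181, 185, 190), (34, 227, 230, 234)]
```

Call:
jog_arm --deltas '[[[0.002, 0, 0.0005, 0, 0, 0.16, -1], [0.002, 0, 0.0005, 0, 0, 0.32, -1], [0.002, 0, 0.0005, 0, 0, 0.48, -1], [0.002, 0, 0.0005, 0, 0, 0.64, -1], [0.002, 0, 0.0005, 0, 0, 0.8, -1], [0.002, 0, 0.0005, 0, 0, 0.8, -1], [0.002, 0, 0.0005, 0, 0, 0.8, -1], [0.002, 0, 0.0005, 0, 0, 0.8, -1]]]'

```text
time: 10.45
tcp_pos: [0.5223, 0.0114, 0.0796]
eef_rot: [0.0, 0.928, -0.373, 0.002]
ft_force: [2.3, -4.1, 1.7]
opening: 0.433
gripper_force: 30.0
```

Call:
jog_arm --deltas '[[[0, 0, 0, 0, 0, 0, -1], [0, 0, 0, 0, 0, 0, -1], [0, 0, 0, 0, 0, 0, -1], [0, 0, 0, 0, 0, 0, -1], [0, 0, 0, 0, 0, 0, -1], [0, 0, 0, 0, 0, 0, -1], [0, 0, 0, 0, 0, 0, -1], [0, 0, 0, 0, 0, 0, -1]]]'

```text
time: 11.45
tcp_pos: [0.5223, 0.0114, 0.0796]
eef_rot: [0.0, 0.928, -0.373, 0.002]
ft_force: [2.0, -5.0, 2.7]
opening: 0.434
gripper_force: 30.0
```

```bash
python3 tb.py t5
```

```text
11.45 [0.52231948 0.01137228 0.07958891] [-0.2   0.51  1.7  -0.    0.93  2.13] [ 2.04535387 -4.96199936  2.65185951] 0.43379835351397344 [-0.5339387  -0.3955949  -0.02195582]
t5 [(-34, 189, 176, 150), (-32, 183, 171, 146), (-30, 168, 157, 135), (-28, 112, 112, 76), (-26, 116, 125, 54), (-24, 164, 179, 63), (-22, 189, 205, 70), (-20, 198, 213, 73), (-18, 197, 213, 74), (-16, 196, 212, 74), (-14, 187, 202, 68), (-12, 170, 186, 59), (-10, 148, 162, 51), (-8, 160, 174, 61), (-6, 179, 194, 72), (-4, 199, 215, 79), (-2, 206, 220, 105), (0, 209, 222, 128), (2, 209, 222, 143), (4, 206, 220, 117), (6, 199, 215, 92), (8, 187, 204, 68), (10, 166, 183, 54), (12, 163, 180, 57), (14, 173, 189, 67), (16, 192, 209, 74), (18, 196, 213, 75), (20, 196, 213, 75), (22, 194, 211, 72), (24, 185, 202, 63), (26, 163, 180, 52), (28, 127, 142, 38), (30, 69, 74, 40), (32, 83, 85, 87), (34, 164, 169, 174)]
```

Bubble is about 0.3 mm from the middle. Release, rise and check it from the scene camera.

Call:
jog_arm --deltas '[[[0, 0, 0, 0, 0, 0, 0.3], [0, 0, 0, 0, 0, 0, 0.3], [0, 0, 0, 0, 0, 0, 0.3], [0, 0, -0.03, 0, 0, 0, 0.3], [0, 0, -0.07, 0, 0, 0, 0.3], [0, 0, -0.1, 0, 0, -0.16, 0.0], [0, 0, -0.1, 0, 0, -0.33, -1], [0, 0, -0.1, 0, 0, -0.5, -1]]]'

```text
time: 12.5
tcp_pos: [0.5212, 0.0123, 0.1791]
eef_rot: [-0.0, 0.992, -0.129, 0.0]
ft_force: [0.3, 0.6, -1.0]
opening: 0.332
gripper_force: 0.0
```

Call:
jog_arm --deltas '[[[0, 0, 0, 0, 0, -0.17, -1], [0, 0, 0, 0, 0, -0.34, -1], [0, 0, 0, 0, 0, -0.51, -1], [0, 0, 0, 0, 0, -0.68, -1], [0, 0, 0, 0, 0, -0.85, -1], [0, 0, 0, 0, 0, -1.02, -1], [0, 0, 0, 0, 0, -1.19, -1], [0, 0, 0, 0, 0, -1.36, -1]]]'

```text
time: 13.5
tcp_pos: [0.5211, 0.0123, 0.1787]
eef_rot: [-0.0, 0.852, 0.523, -0.0]
ft_force: [-0.7, -0.3, 0.0]
opening: 0.003
gripper_force: 0.0
```

```bash
python3 tb.py t6; python3 - <<'E'
from h import *
s=ctrl.get_state(); q=s['eef_rot'];R=Rn.from_quat([q[1],q[2],q[3],q[0]]).as_matrix(); print(np.degrees(np.arctan2(R[1,0],R[0,0])))
print(tooldelta(np.array([.4833,.231,.150])-s['tcp_pos']))
a=cap('scene','s6'); b=load('t6')
ca=cv2.resize(a['img'][155:195,130:180],(500,400),interpolation=cv2.INTER_CUBIC)
cb=cv2.resize(b['img'][205:255,140:190],(300,300),interpolation=cv2.INTER_CUBIC)
o=np.zeros((400,800,3),np.uint8);o[:,:500]=ca;o[:300,500:]=cb;cv2.imwrite('pics/c6.png',o[:,:,::-1])
for c,bx in ((a,(120,225,120,232)),):
    for z in (.094,): print(proj(a,[.482,.175,z]))
E
```

```text
13.5 [0.52107466 0.01233342 0.1786709 ] [-0.2   0.37  1.61  0.    1.16  0.27] [-0.69491928 -0.26674506  0.03472044] 0.0031470305167763135 [-0.0671382  -0.07516811  0.06549741]
t6 [(-34, 52, 48, 41), (-32, 71, 66, 55), (-30, 109, 102, 84), (-28, 160, 149, 125), (-26, 183, 170, 144), (-24, 184, 171, 145), (-22, 184, 171, 145), (-20, 184, 171, 145), (-18, 184, 172, 145), (-16, 184, 172, 145), (-14, 184, 171, 145), (-12, 184, 171, 145), (-10, 184, 171, 145), (-8, 184, 172, 145), (-6, 185, 175, 143), (-4, 186, 180, 136), (-2, 191, 195, 122), (0, 198, 209, 121), (2, 208, 221, 130), (4, 206, 220, 113), (6, 199, 214, 92), (8, 187, 203, 68), (10, 166, 182, 54), (12, 163, 179, 57), (14, 172, 188, 66), (16, 192, 208, 73), (18, 196, 212, 75), (20, 195, 212, 74), (22, 193, 210, 72), (24, 184, 201, 63), (26, 162, 180, 51), (28, 126, 141, 38), (30, 68, 74, 39), (32, 83, 85, 87), (34, 164, 168, 174)]
63.49802683426206
[ 0.1788348  -0.1313396   0.02870171]
(np.float64(153.7892604905931), np.float64(175.68905150287108))
```

View pics/c6.png

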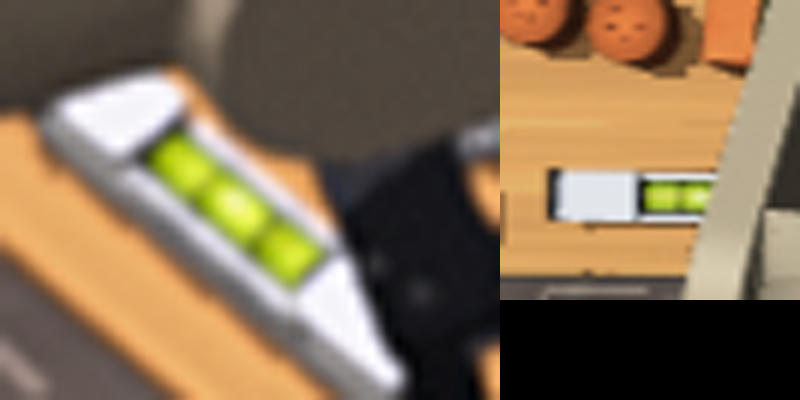

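The crop shows the bubble centred between the two lines at about (235,207) in the left view. The knob work is done, so I move to press.

Call:
jog_arm --deltas '[[[0.045, -0.033, 0, 0, 0, -0.11, -1], [0.09, -0.066, 0, 0, 0, -0.22, -1], [0.135, -0.099, 0, 0, 0, -0.33, -1], [0.179, -0.131, 0.0, 0, 0, -0.44, -1], [0.179, -0.131, 0.02, 0, 0, -0.44, -1], [0.179, -0.131, 0.04, 0, 0, -0.44, -1], [0.179, -0.131, 0.055, 0, 0, -0.44, -1], [0.179, -0.131, 0.055, 0, 0, -0.44, -1]]]'

```text
time: 14.6
tcp_pos: [0.4862, 0.2311, 0.123]
eef_rot: [-0.001, 0.72, 0.694, -0.001]
ft_force: [0.5, -0.1, 0.8]
opening: 0.003
gripper_force: 0.0
```

```bash
python3 - <<'E'
from h import *
s=ctrl.get_state(); print(s['tcp_pos'],s['ft_force'],s['opening'])
a=load('s6'); print([dep(a,u,v).round(4).tolist() for u,v in ((140,167),(141,166),(139,167),(164,185))])
b=load('t6'); print([dep(b,u,v).round(4).tolist() for u,v in ((154,237),(156,237),(158,238))])
E
```

```text
[0.48620647 0.23113661 0.12302044] [ 0.47249759 -0.14243504  0.81947826] 0.0033492269949705463
[[0.4767, 0.2191, 0.0958], [0.4796, 0.2177, 0.0986], [0.4752, 0.2213, 0.0955], [0.4786, 0.1342, 0.0974]]
[[0.4824, 0.2307, 0.0991], [0.4824, 0.2257, 0.0962], [0.4795, 0.2203, 0.0947]]
```

Call:
jog_arm --deltas '[[[0, -0.003, 0.005, 0, 0, 0, -1], [0, -0.003, 0.01, 0, 0, 0, -1], [0, -0.003, 0.0125, 0, 0, 0, -1], [0, -0.003, 0.013, 0, 0, 0, -1], [0, -0.003, 0.0135, 0, 0, 0, -1], [0, -0.003, 0.0135, 0, 0, 0, -1], [0, -0.003, 0.0135, 0, 0, 0, -1], [0, -0.003, 0.0135, 0, 0, 0, -1]]]'

```text
time: 15.6
tcp_pos: [0.4836, 0.2314, 0.1104]
eef_rot: [0.0, 0.719, 0.695, 0.0]
ft_force: [-0.3, 0.5, 0.0]
opening: 0.0
gripper_force: 0.0
```

Call:
jog_arm --deltas '[[[0, 0, 0.0005, 0, 0, 0, -1], [0, 0, 0.0005, 0, 0, 0, -1], [0, 0, 0.001, 0, 0, 0, -1], [0, 0, 0.001, 0, 0, 0, -1], [0, 0, 0.0015, 0, 0, 0, -1], [0, 0, 0.0015, 0, 0, 0, -1], [0, 0, 0.0015, 0, 0, 0, -1], [0, 0, 0.0015, 0, 0, 0, -1]]]'

```text
time: 16.6
tcp_pos: [0.4836, 0.2314, 0.1088]
eef_rot: [-0.0, 0.719, 0.695, -0.0]
ft_force: [-0.3, -0.9, 0.1]
opening: 0.003
gripper_force: 0.0
```

Call:
jog_arm --deltas '[[[0, 0, 0.0003, 0, 0, 0, -1], [0, 0, 0.0006, 0, 0, 0, -1], [0, 0, 0.001, 0, 0, 0, -1], [0, 0, 0.001, 0, 0, 0, -1], [0, 0, 0.001, 0, 0, 0, -1], [0, 0, 0.001, 0, 0, 0, -1], [0, 0, 0.001, 0, 0, 0, -1], [0, 0, 0.001, 0, 0, 0, -1]]]'

```text
time: 17.6
tcp_pos: [0.4836, 0.2314, 0.1078]
eef_rot: [-0.0, 0.719, 0.695, -0.0]
ft_force: [0.4, 1.1, -0.3]
opening: 0.002
gripper_force: 0.0
```

Call:
jog_arm --deltas '[[[0, 0, 0.0003, 0, 0, 0, -1], [0, 0, 0.0006, 0, 0, 0, -1], [0, 0, 0.0008, 0, 0, 0, -1], [0, 0, 0.0008, 0, 0, 0, -1], [0, 0, 0.0008, 0, 0, 0, -1], [0, 0, 0.0008, 0, 0, 0, -1], [0, 0, 0.0008, 0, 0, 0, -1], [0, 0, 0.0008, 0, 0, 0, -1]]]'

```text
time: 18.6
tcp_pos: [0.4836, 0.2314, 0.1074]
eef_rot: [0.0, 0.719, 0.695, 0.0]
ft_force: [-2.2, -0.8, 5.1]
opening: 0.005
gripper_force: 2.6
```

Call:
jog_arm --deltas '[[[0, 0, 0.0002, 0, 0, 0, -1], [0, 0, 0.0004, 0, 0, 0, -1], [0, 0, 0.0004, 0, 0, 0, -1], [0, 0, 0.0004, 0, 0, 0, -1], [0, 0, 0.0004, 0, 0, 0, -1], [0, 0, 0.0004, 0, 0, 0, -1], [0, 0, 0.0004, 0, 0, 0, -1], [0, 0, 0.0004, 0, 0, 0, -1]]]'

```text
time: 19.6
tcp_pos: [0.4837, 0.2314, 0.1074]
eef_rot: [0.0, 0.719, 0.695, 0.0]
ft_force: [-3.0, -1.7, 8.4]
opening: 0.006
gripper_force: 4.4
```

```bash
python3 - <<'E'
from h import *
F=[]
for i in range(4): a=cap('scene','s7'); F.append(ctrl.get_state()['ft_force'])
print(np.array(F).round(1).tolist())
b=cap('top','t7')
ca=cv2.resize(a['img'][155:195,130:180],(500,400),interpolation=cv2.INTER_CUBIC)
cb=cv2.resize(b['img'][205:255,140:190],(300,300),interpolation=cv2.INTER_CUBIC)
o=np.zeros((400,800,3),np.uint8);o[:,:500]=ca;o[:300,500:]=cb;cv2.imwrite('pics/c7.png',o[:,:,::-1])
E
```

```text
[[-3.1, -1.0, 9.1], [-4.1, -1.2, 7.9], [-4.1, -1.9, 8.3], [-4.0, -1.7, 9.3]]
```

View pics/c7.png

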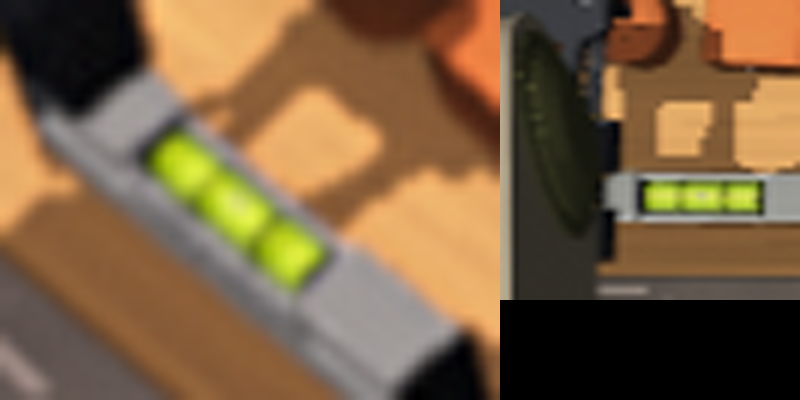

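Pressing, the bubble stays centred at about (235,207) left and (701,196) right. Next is a small trim towards 10 N that also eases the side force.

Call:
jog_arm --deltas '[[[0, -0.0003, 0.0001, 0, 0, 0, -1], [0, -0.0003, 0.0001, 0, 0, 0, -1], [0, -0.0003, 0.0001, 0, 0, 0, -1], [0, -0.0003, 0.0001, 0, 0, 0, -1], [0, -0.0003, 0.0001, 0, 0, 0, -1], [0, -0.0003, 0.0001, 0, 0, 0, -1], [0, -0.0003, 0.0001, 0, 0, 0, -1], [0, -0.0003, 0.0001, 0, 0, 0, -1]]]'

```text
time: 20.85
tcp_pos: [0.4836, 0.2314, 0.1074]
eef_rot: [0.0, 0.719, 0.695, 0.0]
ft_force: [-2.1, -2.0, 9.4]
opening: 0.008
gripper_force: 4.4
```

```bash
python3 - <<'E'
from h import *
F=[]
for i in range(6): optics.capture('scene'); F.append(ctrl.get_state()['ft_force'])
print(np.array(F).round(1).tolist())
E
python3 tb.py t8
```

```text
[[-2.3, -0.5, 7.9], [-2.3, -0.4, 8.1], [-2.1, -0.5, 9.1], [-2.8, -1.5, 9.9], [-1.9, -1.7, 8.3], [-2.2, -0.6, 9.3]]
21.15 [0.48360933 0.23144143 0.10738482] [ 0.23  0.49  1.64 -0.    1.01  0.26] [-2.18478689 -0.64149789  9.31159715] 0.008269113527309198 [-0.22474841  0.26757804 -0.01693703]
t8 [(-34, 156, 156, 151), (-32, 151, 151, 146), (-30, 138, 138, 134), (-28, 90, 95, 61), (-26, 105, 115, 42), (-24, 165, 179, 62), (-22, 193, 208, 72), (-20, 203, 218, 77), (-18, 202, 218, 78), (-16, 201, 216, 76), (-14, 190, 206, 69), (-12, 172, 188, 58), (-10, 147, 162, 48), (-8, 160, 175, 58), (-6, 181, 195, 69), (-4, 201, 216, 76), (-2, 198, 213, 84), (0, 194, 208, 94), (2, 189, 201, 102), (4, 195, 209, 91), (6, 196, 211, 79), (8, 189, 206, 66), (10, 168, 185, 54), (12, 166, 182, 57), (14, 175, 191, 67), (16, 197, 213, 76), (18, 201, 218, 77), (20, 200, 217, 76), (22, 199, 215, 74), (24, 189, 207, 65), (26, 167, 184, 52), (28, 129, 144, 35), (30, 62, 67, 30), (32, 56, 57, 55), (34, 108, 108, 104)]
```

Call:
jog_arm --deltas '[[[0, 0, 0.00015, 0, 0, 0, -1], [0, 0, 0.00015, 0, 0, 0, -1], [0, 0, 0.00015, 0, 0, 0, -1], [0, 0, 0.00015, 0, 0, 0, -1], [0, 0, 0.00015, 0, 0, 0, -1], [0, 0, 0.00015, 0, 0, 0, -1], [0, 0, 0.00015, 0, 0, 0, -1], [0, 0, 0.00015, 0, 0, 0, -1]]]'

```text
time: 22.2
tcp_pos: [0.4836, 0.2314, 0.1074]
eef_rot: [0.0, 0.719, 0.695, 0.0]
ft_force: [-3.3, -2.2, 10.5]
opening: 0.006
gripper_force: 5.1
```

```bash
python3 - <<'E'
from h import *
F=[]
for i in range(6): optics.capture('scene'); F.append(ctrl.get_state()['ft_force'][2])
print(np.mean(F))
if 8.5<np.mean(F)<12: print(job.finish_job())
E
```

```text
10.358550414268151
the job is handed in; nothing more can be done
None
```

The job is handed in at about 22 s: the level stands along the front of the shelf, the bubble last measured about 0.5 mm off centre (limit 2.5 mm), and the arm is still pressing on the level at about 10.4 N.

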